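Unlock and unload a transdermal test cylinder from its loading mandrel

TASK

Pull the leaning black locking knob of the loading stand out until it clicks into its detent, going by feel so that the stand is not lifted off its dock, then slide the steel cylinder off the open end of the mandrel without forcing it against mandrel or pin, and lay it gently in the notches of the empty white cradle, along it and centred. Leave the knob pushed fully back in, and do not disturb the other cylinder.

Things in the scene. Friction and masses are not known exactly. Their poses are not given: they have to be found in the camera images.
- stand: Loading stand, 1.8 kg, set loose over two dowels of a dock plate: a pull of some 25 N on the knob lifts it. Base 230 x 190 mm, white headstock, level steel mandrel. Origin on the bench under the mandrel's root; own z up, mandrel along own -y, own x away from the robot (yaw within 0.3). Headstock x = -30 to 30, y = 0 to 45, top at 200 mm. A black roller lies at x = +98 mm, 36 mm thick, top at 116 mm.
- mandrel_root (a point): Centre of the mandrel where it leaves the headstock face, 125 mm above the bench. Same axes as the stand. The mandrel is 24 mm thick and 126 mm long.
- mandrel_tip (a point): Centre of the mandrel's open end (tapered nose), 125 mm above the bench, 126 mm along the stand's -y from the root. Same axes as the stand.
- plunger (a joint): Travel of the locking plunger in m: 0 = fully home, pin in the cylinder's groove. Over-centre detent: the pull starts at 3 to 20 N and falls away to nothing, then the knob snaps out the last 6 mm onto a rigid stop and stays when let go; let go earlier it springs home. The detent is adjustable and unmarked: its stop lies 10 to 31 mm out. Pushing in takes 4 N over 6 mm, then it snaps home to a rigid stop.
- knob: Knurled black pull knob, red ring; origin at its centre: 30 mm across, 28 mm long (14 mm to its outer face). Own z = outward pull direction, 30 degrees off vertical, leaning to the stand's -x (robot side); own y along the mandrel. At home 70 mm from the mandrel axis, at stand y = -22 mm: only 7 mm beside it to the headstock, so grip it across the mandrel. Bracket face 28 mm under the centre.
- cylinder: Loose hollow steel cylinder on the mandrel, 44.5 mm across, 113 mm long, 0.55 to 0.9 kg, bore 27 mm: it hangs on the mandrel with 1.5 mm play all round. Origin at mid-length on its axis (balance point), own y along the axis, at the start parallel to the stand's y, middle about 62 mm from the root. It must slide about 122 mm to the stand's -y to come off; held far from its middle it droops.
- cylinder_locked_end (a point): Middle of the cylinder's +y end face, 6 mm from the headstock at the start. A groove 12 mm wide, 11 to 23 mm from this end, takes the locking pin. Knob and bracket overhang the first 32 mm, so a wide hand must grip beyond them.
- cylinder_free_end (a point): Middle of the cylinder's -y end face, about 119 mm from the root at the start. The 75 mm next to this end are plain and free to grip from above.
- cradle_empty: Fixed white cradle, empty: base 70 mm (x) by 100 mm (y), 8 mm thick, with two V notches 12 mm thick at y = -28 and +28 mm that carry a cylinder along the cradle's y. Origin under its centre on the bench. The notches reach 23 mm either side of the middle and 33 mm high; between them are 44 mm free, where fingers can pass down beside the cylinder.
- cradle_empty_seat (a point): Where the middle of a cylinder lying in the empty cradle rests: 46 mm above the bench over the cradle's centre. Axes of the cradle; either way round is fine.
- cradle_full: The same kind of cradle, holding the other cylinder. Fixed. Origin under its centre on the bench.
- spare: The other steel cylinder, with a tan patch band, lying in its cradle; same size, origin at mid-length on its axis. Leave it alone.
There are look-alikes about, which are no part of the job. What is shaped like the cradle_full but pink or turquoise is not meant. What is shaped like the cradle_empty but purple is not meant.

How it is judged:
On the way, in this order (a step that is already met when the one before it is completed fails the run):
1. the locking knob stays out in its detent when let go (value of joint plunger above 0.008 m and contact force between the fingers and knob below 0.5 N), for 0.3 s.
2. the cylinder is clear of the open end of the mandrel (y of cylinder in the frame of mandrel_tip below -0.058 m), for 0.1 s.
3. the cylinder lies in the notches of the empty cradle (distance between cylinder and cradle_empty_seat below 0.014 m and z of cylinder in the frame of cradle_empty_seat below 0.004 m and angle between the y axis of cylinder and the y axis of cradle_empty, either way round below 0.12 rad), for 0.2 s.
At the end, for the whole second after the job is handed in: The knob is fully home (within 1.5 mm), the cylinder lies at rest along the V notches of the empty cradle (middle within 14 mm of the seat point and not more than 4 mm above it, axis within 7 degrees of the cradle's), and the other cylinder still lies in its own cradle (within 20 mm) (all of step 3 and value of joint plunger below 0.0015 m and linear speed of cylinder below 0.02 m/s and horizontal distance between spare and cradle_full below 0.02 m); the robot touches nothing.
It fails at once if the cylinder is banged into the cradle (over 40 N) (contact force between cylinder and cradle_empty above 40 N).
It fails at once if the other cylinder is disturbed (moved over 20 mm) (distance of spare from where it was at the start of the episode above 0.02 m).
It fails at once if the cylinder is forced against the mandrel or the locking pin (over 30 N) (contact force between cylinder and stand above 30 N).
It fails at once if the stand is lifted from its dock (moved over 2 mm) (distance of stand from where it was at the start of the episode above 0.002 m).
It also fails if it takes over 72 s, if anything falls off the work surface, if the arm or the gripper's body presses on something with over 40 N, if the wrist force passes 120 N, or if a joint passes its speed limit or range.

ROBOT

A 6-joint arm with a two-finger parallel gripper is mounted at the origin on the work surface. World frame = base frame: x ahead of the robot, y to its left, z up, the work surface at z = 0. Lengths are in m, angles in rad, forces in N, time in s.
With the tool pointing down it reaches from about 0.225 to 0.875 m from the base axis. Payload 3.4 kg.
Tool frame: the origin (TCP) lies midway between the tips of the shut fingers; the grasp point (between the pads) lies 19 mm behind it; z points along the fingers, y is the line along which they close (so a half turn about z gives the same grasp; the last joint's range is limited). The gripper opens to 85 mm and grips with 20 to 120 N. Pads are 22 mm wide; open, the fingers measure 114 mm over their backs; the gripper's body (76 mm by 85 mm) begins 54 mm behind the grasp point. The pads swing forward as they close: fully open they stand 13 mm farther back than shut.
Start: joints at [-1.252, 0.276, 1.505, -0, 1.361, -0.121], TCP at [0.245, -0.52, 0.231] pointing down, gripper open.
Joint ranges: [-2.89, 2.89], [-0.75, 2.08], [0.22, 2.7], [-1.18, 4.32], [0.11, 2.71], [-2.7, 2.7]. Speed limits (rad/s): [2.57, 2.57, 3.14, 3.14, 3.14, 3.14].

INTERFACE

Orientations are given as [roll, pitch, yaw] about the fixed x, y, z axes, in that order (R = Rz(yaw) Ry(pitch) Rx(roll)).
In Python, from workcell import telemetry, viewer, job, finder gives the robot as it stands. The module is installed in compiled form; this text tells all that it offers.
- The arm moves only by the shell command python3 -m crank 'ROWS' [FORCE]. ROWS is JSON, one flat list of numbers, 7 for each row, row after row: the turn, a rotation vector about the tool's x, y, z in units of 6 degrees (1.0 is 6 degrees), then the shift along the tool's x, y, z in units of 25 mm (1.0 is 25 mm), then the opening, from 0 (shut) to 1 (fully open). A call has 1 to 5 rows; each row is the pose to reach, as a shift and turn from the pose commanded when the call began, along the tool's axes at that moment; what a row does not reach only later rows make up. A row lasts 1/12 s, in which the tool goes at most 41.7 mm and 7.16 degrees, less where a joint would pass 70% of its speed; a pose out of reach is approached as far as the arm can. A call with a gripper value outside its range is refused whole. The fingers move at their own pace and stop on an object; FORCE is the grip in N (left out, the last holds). Time passes only in rows, so rows that repeat a pose let the fingers close. It gives the time, the measured TCP pose, the force, the opening and the grip force at its end, in the units of the state.
- telemetry.get_state(): the state, without advancing time (a new reading comes with each control period).
- viewer.camera(name): name is "scene" or "top" or "wrist"; returns a dict with "img" (400x640x3 uint8, red, green, blue), "camera_matrix" (3x3 intrinsics, pixels), "k1" (the pictures are not rectified: a ray, as slopes to the right and down, at radius r is drawn at 1 + k1 r^2 times it, then the intrinsics apply), "camera_from_world" (4x4, takes a point from world to camera coordinates); the wrist camera has in their place "hand_eye" (4x4, takes a point from camera to tool coordinates, whose origin is the TCP and whose axes are the flange's). Camera axes: x right, y down, z forward; pixel columns grow to the right and rows downward; lengths in m; the calibration is good to about 2 mm. A picture is of the moment at which its call begins: read the wrist's pose just before it. There is no depth.
- job.hand_in(): hands the job in; it is judged then, once.
Trained networks look in a picture, given as the dict that the camera call returned (one of the last four; its "shot" number tells which), for a name from the list of things; names that differ only in an ending like _2 or _b are one class to them, and where a whole thing is asked for, a point or a joint stands for the part that bears it (a point fixed in the world has none). Each returns a list of dicts, best first, with "confidence" (0 to 1); they miss things now and then, are a little off and sometimes report something else, mostly with a low value. They report only what shows in the picture. A call takes as long as a camera call. They do not tell look-alikes from the thing itself.
- finder.boxes_of(picture, name): "at" ([column, row] in pixels, amid what is visible of it).
- finder.regions_of(picture, name): "mask" (400x640 bool, what is visible of it) and "at" ([column, row] in pixels, amid what is visible of it).
- finder.pinpoint(picture, name): "at" ([column, row] in pixels: a listed point, or the origin of a listed thing).
The state is a dict: "time_s": time; "joint_pos": joint angles; "qvel": joint speeds; "tau": joint torques, N m; "eef_pos": TCP position; "orientation": TCP orientation; "ft_force": force on the tool from outside, world axes, zero at the start; "moment": the same for the moment, N m; "grip_width": opening from 0.0 (shut) to 1.0 (fully open); "grip_force": force on a finger pad.
Only numpy, scipy, OpenCV 4.12 (cv2) and the standard library are available. Lean on these libraries where they do the work, as an engineer would, in place of code of your own. Each camera call takes 0.05 s, during which the arm holds its last target. There are 200 camera calls.

## Working session

There is one attempt and no reset: what is moved stays moved. The work goes in short steps, Python scripts to look and compute and a shell command to move; the robot and the scene stay as the last step left them, time stands still between calls to the robot, and variables do not carry over. Pictures are saved under pics/ and viewed, at most 10 in all, crops included, and the job is handed in when it is done.

```bash
mkdir -p pics; cat > h.py <<'E'
import numpy as np, cv2
from scipy.spatial.transform import Rotation as R
from scipy.optimize import least_squares
from workcell import telemetry, viewer, job, finder
def T_tool(s=None):
    s=s or telemetry.get_state(); T=np.eye(4); T[:3,:3]=R.from_euler('xyz',s['orientation']).as_matrix(); T[:3,3]=s['eef_pos']; return T
def shot(name):
    T=T_tool(); p=viewer.camera(name)
    p['cfw']=np.linalg.inv(T@np.array(p['hand_eye'])) if name=='wrist' else np.array(p['camera_from_world']); return p
def proj(p,X):
    c=p['cfw'][:3,:3]@np.asarray(X,float)+p['cfw'][:3,3]; s=c[:2]/c[2]; s=s*(1+p['k1']*(s@s)); K=np.array(p['camera_matrix']); return K[:2,:2]@s+K[:2,2]
def ray(p,uv):
    K=np.array(p['camera_matrix']); d=np.linalg.solve(K[:2,:2],np.array(uv,float)-K[:2,2]); s=d.copy()
    for _ in range(20): s=d/(1+p['k1']*(s@s))
    W=np.linalg.inv(p['cfw']); v=W[:3,:3]@np.r_[s,1]; return W[:3,3],v/np.linalg.norm(v)
def onz(p,uv,z):
    o,v=ray(p,uv); return o+v*(z-o[2])/v[2]
def tri(obs):
    A=0;b=0;
    for p,uv in obs:
        o,v=ray(p,uv); P=np.eye(3)-np.outer(v,v); A=A+P; b=b+P@o
    X=np.linalg.solve(A,b); return X,[np.linalg.norm(proj(p,X)-uv).round(1) for p,uv in obs]
def save(p,f): cv2.imwrite('pics/'+f,cv2.cvtColor(p['img'],cv2.COLOR_RGB2BGR))
def rows(T1,T0=None):
    "from tool pose T0 (default now) to T1 in units"
    T0=T_tool() if T0 is None else T0
    D=np.linalg.inv(T0)@T1; return np.r_[R.from_matrix(D[:3,:3]).as_rotvec()/np.radians(6),D[:3,3]/.025].round(3)
E
cat > a.py <<'E'
from h import *
for n in ['scene','top']:
    p=shot(n); save(p,n+'.png')
    for k in ['stand','mandrel_root','mandrel_tip','knob','cylinder','cylinder_locked_end','cylinder_free_end','cradle_empty','cradle_empty_seat','cradle_full','spare']:
        print(n,k,[(np.round(d['at'],1).tolist(),round(d['confidence'],2)) for d in finder.pinpoint(p,k)[:4]])
    print(p['cfw'].round(3).tolist(),p['k1'])
print(telemetry.get_state())
E
python3 a.py
```

```text
scene stand [([432.7, 205.0], 0.76)]
scene mandrel_root [([443.0, 171.5], 0.91)]
scene mandrel_tip [([396.0, 186.3], 0.69), ([432.0, 146.3], 0.19)]
scene knob [([431.0, 150.1], 0.54)]
scene cylinder [([420.0, 179.7], 0.76)]
scene cylinder_locked_end [([440.7, 173.9], 0.66)]
scene cylinder_free_end [([400.4, 188.8], 0.8)]
scene cradle_empty [([334.5, 199.4], 0.73), ([316.7, 245.4], 0.59)]
scene cradle_empty_seat [([334.3, 185.5], 0.87), ([314.1, 237.3], 0.67)]
scene cradle_full [([228.5, 208.5], 0.86), ([198.7, 322.1], 0.81), ([246.3, 249.5], 0.71)]
scene spare [([244.5, 244.6], 0.61)]
[[0.376, 0.926, -0.014, -0.068], [0.763, -0.318, -0.562, -0.361], [-0.525, 0.201, -0.827, 1.308], [0.0, 0.0, 0.0, 1.0]] 0.01020603733268353
top stand [([213.5, 187.0], 0.74), ([201.4, 179.2], 0.58)]
top mandrel_root []
top mandrel_tip [([253.6, 182.3], 0.65)]
top knob [([200.6, 194.6], 0.51)]
top cylinder [([228.3, 179.7], 0.78)]
top cylinder_locked_end [([201.5, 179.8], 0.65)]
top cylinder_free_end [([250.4, 182.2], 0.97)]
top cradle_empty [([335.7, 188.0], 0.8), ([298.8, 231.0], 0.58)]
top cradle_empt
[... 343 characters left out ...]
]] -0.044899287538643785
{'time_s': 1.2, 'joint_pos': array([-1.25201761e+00,  2.75902725e-01,  1.50490512e+00, -3.51319034e-05,
        1.36071513e+00, -1.21023086e-01]), 'qvel': array([ 0.00018405, -0.00112411,  0.000696  ,  0.0015649 ,  0.0001337 ,
       -0.00047031]), 'tau': array([ 2.18438705e-03, -4.16662896e+01, -2.46100634e+01, -4.02481910e-04,
        2.09966374e-04, -9.26932216e-06]), 'eef_pos': array([ 0.24479119, -0.52031651,  0.23132441]), 'orientation': array([3.14152763e+00, 4.25209853e-05, 4.39809126e-01]), 'ft_force': array([-0.62990605, -0.37113696,  0.21879009]), 'moment': array([-0.02994254, -0.00860836, -0.02829858]), 'grip_force': 0.0, 'grip_width': 0.9991202887920143}
```

View pictures.

View pics/scene.png

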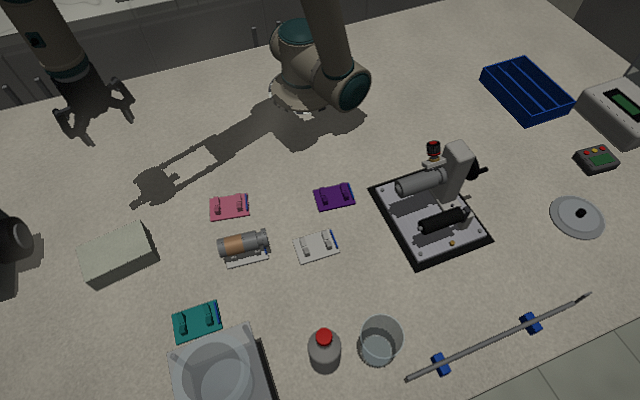

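View pics/top.png

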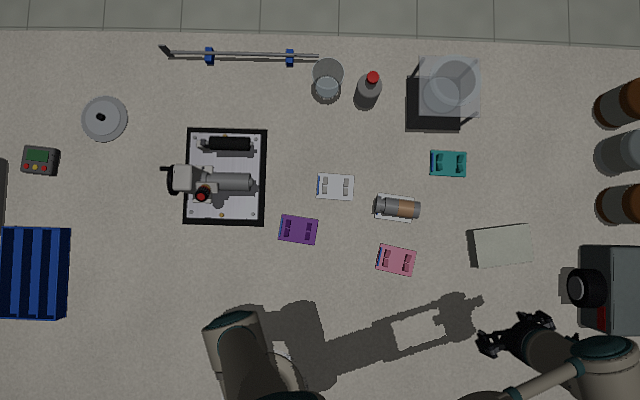

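```bash
cat > b.py <<'E'
from h import *
s=shot('scene');t=shot('top')
def pr(n,a,b):
    X,e=tri([(s,a),(t,b)]); print(n,X.round(4),e)
pr('tip',[396,186.3],[253.6,182.3]);pr('knob',[431,150.1],[200.6,194.6]);pr('cyl',[420,179.7],[228.3,179.7]);pr('lock',[440.7,173.9],[201.5,179.8]);pr('free',[400.4,188.8],[250.4,182.2])
pr('seatA',[334.3,185.5],[333.8,186.4]);pr('seatB',[314.1,237.3],[294.7,231.2]);pr('cradA',[334.5,199.4],[335.7,188]);pr('cradB',[316.7,245.4],[298.8,231]);pr('full',[246.3,249.5],[394.4,209.4]);pr('spare',[244.5,244.6],[395.1,209.1])
E
python3 b.py
```

```text
tip [0.5437 0.0272 0.1357] [np.float64(0.6), np.float64(0.6)]
knob [0.5068 0.1371 0.173 ] [np.float64(1.6), np.float64(1.6)]
cyl [0.5482 0.0873 0.1354] [np.float64(0.4), np.float64(0.4)]
lock [0.5458 0.1511 0.1232] [np.float64(1.3), np.float64(1.3)]
free [0.5456 0.0382 0.1223] [np.float64(1.2), np.float64(1.1)]
seatA [ 0.5387 -0.1437  0.2228] [np.float64(10.0), np.float64(9.3)]
seatB [ 0.4133 -0.0933 -0.2237] [np.float64(12.4), np.float64(12.0)]
cradA [ 0.5404 -0.147   0.1777] [np.float64(11.1), np.float64(10.2)]
cradB [ 0.4141 -0.0955 -0.2794] [np.float64(9.3), np.float64(9.0)]
full [ 0.4921 -0.3344  0.0006] [np.float64(0.5), np.float64(0.4)]
spare [ 0.4918 -0.3332  0.0246] [np.float64(0.0), np.float64(0.0)]
```

Candidates: the cradle_empty shape shows as white (scene 317,245; top 335,187) and purple (scene 334,197; top 298,230), so I take the white one. The cradle_full shape shows as white holding the spare (scene 245,247), pink (229,207) and turquoise (196,322), and I take the one with the spare. The stand is at scene 435,190 and the red-ringed knob at scene 432,150. There is only one of each.

```bash
cat > c.py <<'E'
from h import *
s=shot('scene');t=shot('top');w=shot('wrist')
for n,a,b in [('seat',[314.1,237.3],[333.8,186.4]),('crad',[316.7,245.4],[335.7,188])]: print(n,*tri([(s,a),(t,b)]))
print(np.array(w['hand_eye']).round(3).tolist(), w['camera_matrix'])
c=np.hstack([cv2.resize(s['img'][220:270,270:350],(480,300)),cv2.resize(t['img'][120:230,170:280],(300,300))])
cv2.imwrite('pics/crop1.png',c[:,:,::-1])
T=np.eye(4);T[:3,:3]=R.from_euler('xyz',[np.pi,0,np.pi/2]).as_matrix();T[:3,3]=[.46,-.12,.36];print(rows(T))
E
python3 c.py
```

```text
seat [ 0.5456195  -0.17185277  0.03894541] [np.float64(1.4), np.float64(1.3)]
crad [ 5.46611658e-01 -1.73044363e-01 -8.62249622e-05] [np.float64(1.0), np.float64(0.9)]
[[-0.0, -0.954, -0.3, 0.077], [1.0, -0.0, 0.0, 0.0], [-0.0, -0.3, 0.954, -0.142], [0.0, 0.0, 0.0, 1.0]] [[280.07772869   0.         321.90332597]
 [  0.         280.07772869 201.88030483]
 [  0.           0.           1.        ]]
[ 1.0000e-03  1.0000e-03 -1.0801e+01  1.4606e+01 -1.0825e+01 -5.1480e+00]
```

View pics/crop1.png

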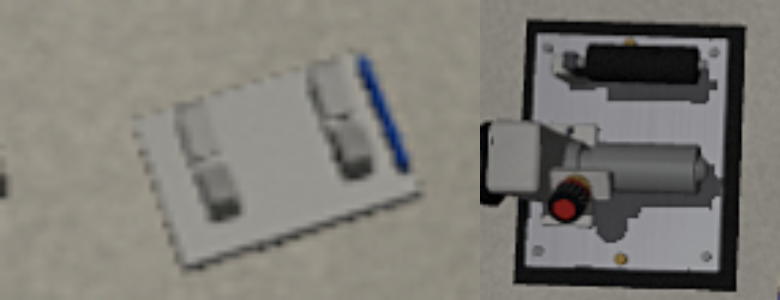

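The crop shows the white cradle, empty, with a blue stripe on its +y edge. The stand's cylinder is on the mandrel, with the red knob leaning towards the robot. Next I move to a wrist view.

```bash
python3 -m crank '[0,0,-10.8,14.6,-10.82,-5.15,1, 0,0,-10.8,14.6,-10.82,-5.15,1, 0,0,-10.8,14.6,-10.82,-5.15,1, 0,0,-10.8,14.6,-10.82,-5.15,1, 0,0,-10.8,14.6,-10.82,-5.15,1]'
cat > go.py <<'E'
import sys; from h import *
a=[float(x) for x in sys.argv[1:7]]
T=np.eye(4);T[:3,:3]=R.from_euler('xyz',a[3:],degrees=True).as_matrix();T[:3,3]=a[:3];print(rows(T))
E
python3 go.py .46 -.12 .36 180 0 90
```

```text
time_s: 1.87
eef_pos: [0.3401, -0.3421, 0.2887]
orientation: [3.141, -0.0, 1.07]
ft_force: [0.8, 0.5, 0.3]
grip_width: 1.003
grip_force: 0.0
[ 4.0000e-03  0.0000e+00 -4.7820e+00  1.0096e+01 -5.9000e-02 -2.8520e+00]
```

```bash
python3 -m crank '[0,0,-4.78,10.1,-0.06,-2.85,1, 0,0,-4.78,10.1,-0.06,-2.85,1, 0,0,-4.78,10.1,-0.06,-2.85,1, 0,0,-4.78,10.1,-0.06,-2.85,1, 0,0,-4.78,10.1,-0.06,-2.85,1]' | tail -0
python3 go.py .46 -.12 .36 180 0 90
cat > look.py <<'E'
import sys,pickle; from h import *
names=sys.argv[2].split(',')
w=shot('wrist'); out={k:w[k] for k in ['cfw','camera_matrix','k1']}; out['pts']={}
save(w,sys.argv[1]+'.png')
for k in names:
    d=finder.pinpoint(w,k)[:3]; out['pts'][k]=[(np.array(x['at']),x['confidence']) for x in d]; print(k,[(np.round(x['at'],1).tolist(),round(x['confidence'],2)) for x in d])
pickle.dump(out,open(sys.argv[1]+'.pkl','wb')); s=telemetry.get_state(); print(s['time_s'],s['eef_pos'],s['orientation'])
E

```

```text
[ 0.008  0.005 -0.013  1.837  0.947 -0.577]Exception ignored on flushing sys.stdout:
BrokenPipeError: [Errno 32] Broken pipe
```

```bash
python3 -m crank '[0,0,0,1.8,0.95,-0.58,1, 0,0,0,1.8,0.95,-0.58,1, 0,0,0,1.8,0.95,-0.58,1, 0,0,0,1.8,0.95,-0.58,1]' >/dev/null
python3 look.py w1 cradle_empty_seat,cradle_empty,mandrel_tip
python3 go.py .51 .06 .38 180 0 90
```

```text
cradle_empty_seat [([303.4, 136.5], 0.65), ([375.3, 194.4], 0.57)]
cradle_empty [([302.3, 135.2], 0.84), ([369.4, 188.4], 0.69)]
mandrel_tip []
2.8167 [ 0.45904081 -0.12421871  0.35856472] [-3.14020474e+00  1.43135132e-04  1.56299239e+00]
[-1.300e-02  1.000e-03 -7.500e-02  7.384e+00  1.980e+00 -8.610e-01]
```

```bash
python3 -m crank '[0,0,0,7.38,1.98,-0.86,1, 0,0,0,7.38,1.98,-0.86,1, 0,0,0,7.38,1.98,-0.86,1, 0,0,0,7.38,1.98,-0.86,1, 0,0,0,7.38,1.98,-0.86,1]' >/dev/null
python3 look.py w2 cradle_empty_seat,cradle_empty,stand,mandrel_root,mandrel_tip,knob,cylinder,cylinder_locked_end,cylinder_free_end
python3 go.py .46 .16 .36 180 0 90
```

```text
cradle_empty_seat [([342.6, 282.4], 0.94)]
cradle_empty [([280.0, 228.0], 0.93), ([339.6, 272.4], 0.69)]
stand [([342.6, 108.9], 0.91)]
mandrel_root [([347.7, 101.0], 0.93)]
mandrel_tip [([346.7, 191.7], 0.66)]
knob [([322.0, 118.1], 0.7)]
cylinder [([347.7, 150.0], 0.69)]
cylinder_locked_end [([338.2, 272.1], 0.72), ([345.5, 108.8], 0.61)]
cylinder_free_end [([345.9, 187.5], 0.69)]
3.7333 [0.51011319 0.06002544 0.38061343] [-3.14137685e+00  3.42030807e-04  1.56320110e+00]
[-2.000e-03  3.000e-03 -7.300e-02  3.984e+00 -2.035e+00  8.240e-01]
```

View pics/w2.png

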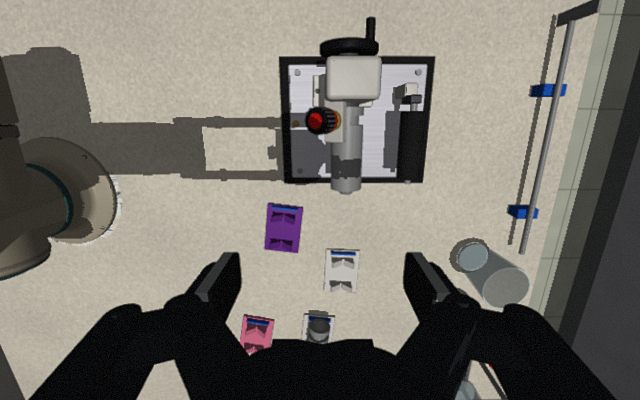

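The view shows the stand with its knob at (321,120), the mandrel tip at (346,191) and the white cradle at (341,271). I take one more view from another place.

```bash
python3 -m crank '[0,0,0,4,-2.8,1.6,1, 0,0,0,4,-2.8,1.6,1, 0,0,0,4,-2.8,1.6,1, 0,0,0,4,-2.8,1.6,1]' >/dev/null
python3 look.py w3 cradle_empty_seat,cradle_empty,stand,mandrel_root,mandrel_tip,knob,cylinder,cylinder_locked_end,cylinder_free_end
cat > fit.py <<'E'
from h import *; import pickle
W={k:pickle.load(open(k+'.pkl','rb')) for k in ['w1','w2','w3']}
s=shot('scene');t=shot('top');W['s']=s;W['t']=t
s['pts']=dict(mandrel_root=[443,171.5],mandrel_tip=[396,186.3],knob=[431,150.1],cylinder=[420,179.7],cylinder_locked_end=[440.7,173.9],cylinder_free_end=[400.4,188.8],cradle_empty=[316.7,245.4],cradle_empty_seat=[314.1,237.3])
t['pts']=dict(mandrel_tip=[253.6,182.3],knob=[200.6,194.6],cylinder=[228.3,179.7],cylinder_locked_end=[201.5,179.8],cylinder_free_end=[250.4,182.2],cradle_empty=[335.7,188],cradle_empty_seat=[333.8,186.4])
approx=dict(mandrel_root=[.545,.155,.125],mandrel_tip=[.545,.028,.125],knob=[.51,.133,.186],cylinder=[.545,.09,.125],cylinder_locked_end=[.545,.148,.125],cylinder_free_end=[.545,.035,.125],cradle_empty=[.546,-.173,0],cradle_empty_seat=[.546,-.173,.046])
obs=[]
for k,a in approx.items():
    o=[]
    for n,p in W.items():
        q=p['pts'].get(k)
        if q is None or len(q)==0: continue
        if n in 'st': c=[np.array(q)]
        else: c=[x[0] for x in q]
        e=[np.linalg.norm(proj(p,a)-x) for x in c]; i=int(np.argmin(e))
        if e[i]<14: o.append((p,c[i],n))
    X,e=tri([x[:2] for x in o]); print(k,X.round(4),[(x[2],float(y)) for x,y in zip(o,e)]); 
    obs+=[(k,p,u,.8 if n[0]=='w' else .8) for p,u,n in o]
def model(v):
    x,y,yaw=v; r=R.from_euler('z',yaw).as_matrix(); o=np.array([x,y,.125])
    L=dict(mandrel_root=[0,0,0],mandrel_tip=[0,-.126,0],knob=[-.035,-.022,.0606],cylinder=[0,-.062,-.0015],cylinder_locked_end=[0,-.0055,-.0015],cylinder_free_end=[0,-.1185,-.0015])
    return {k:o+r@np.array(q) for k,q in L.items()}
def res(v):
    M=model(v); return np.concatenate([(proj(p,M[k])-u) for k,p,u,w in obs if k in M])
f=least_squares(res,[.545,.155,0],loss='soft_l1'); print('stand',f.x, f.cost); 
r=res(f.x).reshape(-1,2); print(r.round(1).tolist()); print({k:v.round(4).tolist() for k,v in model(f.x).items()})
E
python3 fit.py
```

```text
cradle_empty_seat [([318.6, 298.4], 0.78), ([380.3, 339.4], 0.7)]
cradle_empty [([376.7, 326.9], 0.69), ([316.9, 284.6], 0.68)]
stand [([389.7, 166.6], 0.73)]
mandrel_root [([409.6, 182.4], 0.8)]
mandrel_tip []
knob [([389.6, 170.2], 0.59), ([387.9, 214.7], 0.55)]
cylinder []
cylinder_locked_end [([403.9, 186.3], 0.87)]
cylinder_free_end [([399.0, 262.2], 0.91)]
4.5667 [0.44161268 0.1609597  0.34077573] [3.14126524e+00 1.88142726e-04 1.56382414e+00]
mandrel_root [0.546  0.1563 0.1282] [('w2', 0.7), ('w3', 2.1), ('s', 1.5)]
mandrel_tip [0.5445 0.0298 0.1319] [('w2', 2.9), ('s', 1.0), ('t', 1.4)]
knob [0.5099 0.1343 0.1793] [('w2', 2.3), ('w3', 1.9), ('s', 2.0), ('t', 2.1)]
cylinder [0.5474 0.0902 0.1308] [('w2', 1.8), ('s', 0.6), ('t', 1.2)]
cylinder_locked_end [0.5446 0.1504 0.122 ] [('w2', 2.4), ('w3', 1.4), ('s', 0.7), ('t', 1.9)]
cylinder_free_end [0.5459 0.038  0.1223] [('w2', 1.0), ('w3', 0.7), ('s', 1.2), ('t', 1.1)]
cradle_empty [ 0.547  -0.1749  0.0071] [('w1', 0.8), ('w2', 0.6), ('w3', 0.6), ('s', 2.0), ('t', 0.7)]
cradle_empty_seat [ 0.5482 -0.1736  0.0458] [('w1', 1.9), ('w2', 1.4), ('w3', 1.2), ('s', 1.0), ('t', 2.1)]
stand [0.5454975  0.15637956 0.00218936] 26.699720777852427
[[-0.9, 0.7], [-2.8, 0.7], [1.0, 1.0], [-1.4, 0.5], [0.4, 3.0], [-1.1, -0.7], [-1.3, 1.5], [1.3, 0.1], [2.6, -2.4], [1.2, -1.3], [-1.7, -1.8], [0.8, 1.4], [-2.3, 1.3], [1.2, -2.8], [2.3, 0.6], [1.2, -0.3], [1.2, 0.7], [-0.6, -0.5], [0.4, 1.1], [-1.2, -0.1], [-1.0, -0.6]]
{'mandrel_root': [0.5455, 0.1564, 0.125], 'mandrel_tip': [0.5458, 0.0304, 0.125], 'knob': [0.5105, 0.1343, 0.1856], 'cylinder': [0.5456, 0.0944, 0.1235], 'cylinder_locked_end': [0.5455, 0.1509, 0.1235], 'cylinder_free_end': [0.5458, 0.0379, 0.1235]}
```

Heights and sizes agree with the text, so now I approach the knob, tilted 30°.

```bash
cat > yaw.py <<'E'
from h import *
w=shot('wrist')
for n,c,zz in [('cradle_empty',[.547,-.174,0],.008),('cylinder',[.5455,.094,.12],.13)]:
  for d in finder.regions_of(w,n):
    if np.linalg.norm(np.array(d['at'])-proj(w,c))<30:
        ct=max(cv2.findContours(d['mask'].astype('uint8'),0,2)[0],key=cv2.contourArea)[:,0]
        g=np.array([onz(w,u,zz)[:2] for u in ct.astype(float)])
        print(n,cv2.minAreaRect((g*1000).astype('float32')),d['confidence'])
E
python3 yaw.py; python3 go.py .4805 .1343 .2376 150 0 90
```

```text
cradle_empty ((548.909912109375, -171.7825927734375), (106.68067932128906, 70.57168579101562), 86.91206359863281) 0.64
cylinder ((544.477294921875, 83.43213653564453), (108.79165649414062, 47.196224212646484), 87.82144165039062) 0.68
[-5.     0.015 -0.053 -1.079  1.585  4.122]
```

```bash
python3 -m crank '[-5,0,0,-1.08,1.58,4.12,0.65, -5,0,0,-1.08,1.58,4.12,0.65, -5,0,0,-1.08,1.58,4.12,0.65, -5,0,0,-1.08,1.58,4.12,0.65, -5,0,0,-1.08,1.58,4.12,0.65]' 25
python3 go.py .4805 .1343 .2376 150 0 90; python3 go.py .5205 .1343 .1683 150 0 90
```

```text
time_s: 5.23
eef_pos: [0.4788, 0.1335, 0.2345]
orientation: [2.618, 0.001, 1.565]
ft_force: [-0.1, -1.2, -0.9]
grip_width: 0.649
grip_force: 0.0
[-0.004  0.037 -0.047  0.032  0.119 -0.073]
[-0.004  0.037 -0.047  0.045  0.12   3.128]
```

```bash
cat > kn.py <<'E'
from h import *
w=shot('wrist'); K=np.array([.5105,.1343,.1856]); save(w,'w4.png')
print('pred',proj(w,K),proj(w,K+.014*np.array([-.5,0,.866])))
for d in finder.pinpoint(w,'knob')[:2]: print('pin',d['at'],d['confidence'])
for d in finder.regions_of(w,'knob')[:2]:
    ys,xs=np.nonzero(d['mask']); print('reg',d['at'],xs.min(),xs.max(),ys.min(),ys.max(),d['confidence'])
E
python3 kn.py
```

```text
pred [325.13621213 218.08619799] [325.31234318 225.09383452]
pin [326.7, 219.3] 0.92
reg [323.3, 219.8] 305 346 196 242 0.8
```

View pics/w4.png

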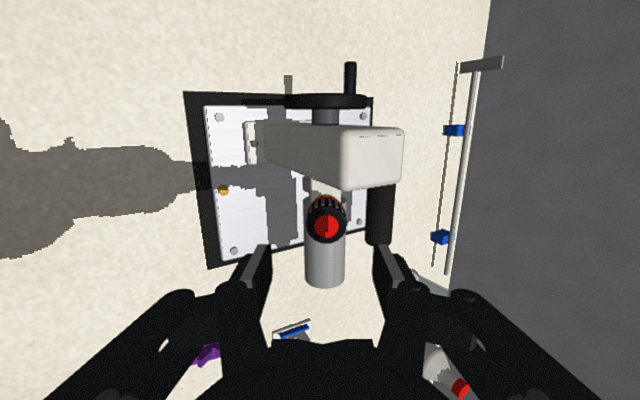

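The knob is at (326,220), on my prediction of (325,218) and midway between the fingers. I advance and close on it.

```bash
python3 -m crank '[0,0,0,0.04,0.12,0.8,0.65, 0,0,0,0.04,0.12,1.6,0.65, 0,0,0,0.04,0.12,2.4,0.65, 0,0,0,0.04,0.12,2.9,0.65, 0,0,0,0.04,0.12,3.1,0.65]'
python3 -m crank '[0,0,0,0,0,0,0.65, 0,0,0,0,0,0,0.2, 0,0,0,0,0,0,0.2, 0,0,0,0,0,0,0.2, 0,0,0,0,0,0,0.2]' 25
python3 go.py .5205 .1343 .1683 150 0 90
```

```text
time_s: 5.8
eef_pos: [0.5255, 0.1355, 0.1727]
orientation: [2.618, -0.0, 1.565]
ft_force: [-0.6, -0.5, -0.0]
grip_width: 0.65
grip_force: 0.0
time_s: 6.22
eef_pos: [0.5189, 0.135, 0.1713]
orientation: [2.623, 0.0, 1.564]
ft_force: [-5.5, 0.8, -1.6]
grip_width: 0.347
grip_force: 24.5
[-0.048  0.033 -0.051 -0.028 -0.003  0.137]
```

```bash
cat > st.py <<'E'
from h import *
s=telemetry.get_state();Rm=R.from_euler('xyz',s['orientation']).as_matrix();K=np.array([.5105,.1343,.1856])
print(round(s['time_s'],2),'tool F',(Rm.T@s['ft_force']).round(1),'TCPfromKnob(tool)',(1000*Rm.T@(s['eef_pos']-K)).round(1),'w',round(s['grip_width'],3),'g',round(s['grip_force'],1))
E
python3 -m crank '[0,0,0,0,-0.1,0,0.2, 0,0,0,0,-0.1,0,0.2]' 45 >/dev/null; python3 st.py
python3 -m crank '[0,0,0,0,0,-0.06,0.2, 0,0,0,0,0,-0.06,0.2]' >/dev/null; python3 st.py
python3 -m crank '[0,0,0,0,0,-0.06,0.2, 0,0,0,0,0,-0.06,0.2]' >/dev/null; python3 st.py
```

```text
6.38 tool F [-1.1 -3.5 -2.9] TCPfromKnob(tool) [ 0.8  0.1 16.5] w 0.337 g 45.0
6.55 tool F [-0.8 -2.2  3.2] TCPfromKnob(tool) [ 0.8  0.  15.5] w 0.336 g 44.7
6.72 tool F [-1.6 -2.3  2.6] TCPfromKnob(tool) [ 0.8  0.1 14.2] w 0.337 g 44.8
```

```bash
for i in 1; do
python3 -m crank '[0,0,0,0,0,-0.06,0.2, 0,0,0,0,0,-0.06,0.2]' >/dev/null; python3 st.py
python3 -m crank '[0,0,0,0,0,-0.06,0.2, 0,0,0,0,0,-0.06,0.2]' >/dev/null; python3 st.py
python3 -m crank '[0,0,0,0,0,-0.06,0.2, 0,0,0,0,0,-0.06,0.2]' >/dev/null; python3 st.py
python3 -m crank '[0,0,0,0,0,-0.06,0.2, 0,0,0,0,0,-0.06,0.2]' >/dev/null; python3 st.py
done
```

```text
6.88 tool F [-1.9 -2.   1.7] TCPfromKnob(tool) [ 0.8  0.  12.7] w 0.34 g 45.0
7.05 tool F [-2.  -2.1  0.8] TCPfromKnob(tool) [ 0.8  0.1 11.1] w 0.335 g 45.1
7.22 tool F [-3.1 -2.  -0.5] TCPfromKnob(tool) [0.8 0.1 9.5] w 0.34 g 45.3
7.38 tool F [-4.2 -2.9 -1.4] TCPfromKnob(tool) [0.8 0.1 8. ] w 0.337 g 45.5
```

```bash

python3 -m crank '[0,0,0,-0.03,-0.03,-0.04,0.2, 0,0,0,-0.03,-0.03,-0.04,0.2]' >/dev/null; python3 st.py
python3 -m crank '[0,0,0,-0.03,0,-0.04,0.2, 0,0,0,-0.03,0,-0.04,0.2]' >/dev/null; python3 st.py
python3 -m crank '[0,0,0,0,0,-0.04,0.2, 0,0,0,0,0,-0.04,0.2]' >/dev/null; python3 st.py
```

```text
7.55 tool F [ 0.7 -3.6 -1.4] TCPfromKnob(tool) [0.8 0.1 6.9] w 0.337 g 45.5
7.72 tool F [ 4.9 -3.3 -2.4] TCPfromKnob(tool) [0.7 0.1 5.9] w 0.34 g 45.5
7.88 tool F [ 3.9 -4.4 -2.9] TCPfromKnob(tool) [0.7 0.1 4.9] w 0.336 g 45.5
```

```bash

python3 -m crank '[0,0,0,0.03,-0.03,-0.04,0.2, 0,0,0,0.03,-0.03,-0.04,0.2]' >/dev/null; python3 st.py
python3 -m crank '[0,0,0,0,0,-0.04,0.2, 0,0,0,0,0,-0.04,0.2]' >/dev/null; python3 st.py
python3 -m crank '[0,0,0,0,0,-0.04,0.2, 0,0,0,0,0,-0.04,0.2]' >/dev/null; python3 st.py
```

```text
8.05 tool F [ 0.5 -1.6 -3.7] TCPfromKnob(tool) [0.8 0.1 3.7] w 0.342 g 45.6
8.22 tool F [ 2.  -0.5 -2.4] TCPfromKnob(tool) [0.7 0.1 2.9] w 0.34 g 45.6
8.38 tool F [3.4 1.2 2.2] TCPfromKnob(tool) [0.7 0.1 2.3] w 0.336 g 45.2
```

```bash

python3 -m crank '[0,0,0,0,0,-0.02,0.2, 0,0,0,0,0,-0.02,0.2]' >/dev/null; python3 st.py
python3 -m crank '[0,0,0,0,0,-0.02,0.2, 0,0,0,0,0,-0.02,0.2]' >/dev/null; python3 st.py
```

```text
8.55 tool F [3.9 1.3 5.1] TCPfromKnob(tool) [0.7 0.  2. ] w 0.338 g 45.2
8.72 tool F [3.6 2.1 8.6] TCPfromKnob(tool) [0.7 0.  1.8] w 0.341 g 45.1
```

The force rises steeply, so the knob is on its stop after about 14.5 mm. I relax and let go.

```bash

python3 -m crank '[0,0,0,0,0,0.05,0.3, 0,0,0,0,0,0.05,0.65, 0,0,0,0,0,0.05,0.65, 0,0,0,0,0,0.05,0.65,0,0,0,0,0,0.05,0.65]' 25 >/dev/null; python3 st.py
python3 -m crank '[0,0,0,0,0,0.05,0.65, 0,0,0,0,0,0.05,0.65, 0,0,0,0,0,-0.8,0.65, 0,0,0,0,0,-2,0.65, 0,0,0,0,0,-3.2,0.65]' >/dev/null; python3 st.py
cat > kn.py <<'E'
from h import *
K=np.array([.5105,.1343,.1856]); n=np.array([-.5,0,.866])
for v in ['wrist','scene','top']:
    w=shot(v)
    print(v,'pred',[proj(w,K+d*n).round(1).tolist() for d in (0,.0145)],[np.round(d['at'],1).tolist() for d in finder.pinpoint(w,'knob')[:2]])
    if v=='wrist': save(w,'w5.png')
E
python3 kn.py
```

```text
9.13 tool F [0.5 0.3 0.4] TCPfromKnob(tool) [-0.1 -1.6  2.5] w 0.648 g 0.0
9.55 tool F [ 0.  -1.2  0.4] TCPfromKnob(tool) [ -0.2  -2.5 -77.7] w 0.652 g 0.0
wrist pred [[324.4, 210.8], [324.4, 217.0]] [[323.6, 218.4], [323.9, 268.0]]
scene pred [[433.5, 147.7], [433.1, 141.7]] [[430.8, 144.7]]
top pred [[201.8, 193.4], [200.1, 196.2]] [[197.3, 197.7], [335.5, 188.0]]
```

```bash
python3 go.py .5457 .072 .265 180 0 90
```

```text
[ 4.983  0.019 -0.05  -2.486  2.907  1.025]
```

View pics/w5.png

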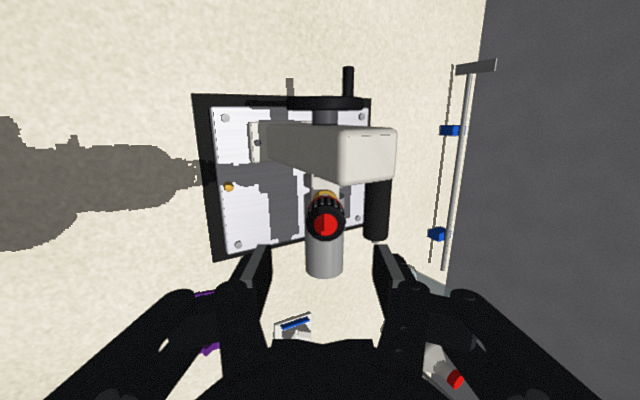

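The knob stands out at (325,219) with its stem visible at (325,195). I move over the cylinder.

```bash
python3 -m crank '[5,0,0,-2.5,2.9,1,0.8, 5,0,0,-2.5,2.9,1,0.8, 5,0,0,-2.5,2.9,1,0.8, 5,0,0,-2.5,2.9,1,0.8, 5,0,0,-2.5,2.9,1,0.8]' >/dev/null
python3 -m crank '[0,0,0,0,0,0,0.8, 0,0,0,0,0,0,0.8]'
python3 go.py .5457 .072 .16 180 0 90;python3 go.py .5457 .072 .101 180 0 90
cat > cy.py <<'E'
from h import *
w=shot('wrist'); save(w,'w6.png')
for n,X in [('cylinder_free_end',[.5458,.0379,.1235]),('mandrel_tip',[.5458,.0304,.125]),('cylinder',[.5456,.0944,.1235]),('cradle_empty_seat',[.548,-.174,.046])]:
    print(n,proj(w,X).round(1),[(np.round(d['at'],1).tolist(),round(d['confidence'],2)) for d in finder.pinpoint(w,n)[:2]])
for d in finder.regions_of(w,'cylinder')[:1]:
    m=d['mask']; print([(r,np.nonzero(m[r])[0][[0,-1]].tolist()) for r in range(0,400,12) if m[r].any()])
E
python3 cy.py
```

```text
time_s: 10.43
eef_pos: [0.5457, 0.0716, 0.2642]
orientation: [-3.138, 0.0, 1.565]
ft_force: [-0.2, -0.5, 0.2]
grip_width: 0.798
grip_force: 0.0
[-3.70e-02  1.00e-03 -5.70e-02  1.80e-02  1.50e-02  4.17e+00]
[-3.70e-02  1.00e-03 -5.70e-02  1.90e-02  2.40e-02  6.53e+00]
cylinder_free_end [322.1 220.9] [([325.9, 223.9], 0.85)]
mandrel_tip [322.1 227.9] [([323.1, 228.9], 0.91)]
cylinder [321.6 169.3] [([322.9, 169.9], 0.75), ([320.9, 112.4], 0.72)]
cradle_empty_seat [324.5 328.3] [([246.4, 275.6], 0.59)]
[(120, [317, 343]), (132, [317, 337]), (144, [318, 343]), (156, [317, 343]), (168, [300, 343]), (180, [302, 343]), (192, [302, 342]), (204, [302, 342]), (216, [303, 342]), (228, [315, 328])]
```

```bash
python3 -m crank '[0,0,0,0.02,0.02,1.4,0.8, 0,0,0,0.02,0.02,2.8,0.8, 0,0,0,0.02,0.02,4,0.8, 0,0,0,0.02,0.02,4.2,0.8, 0,0,0,0.02,0.02,4.2,0.8]'
python3 -m crank '[0,0,0,0,0,0.8,0.8, 0,0,0,0,0,1.6,0.8, 0,0,0,0,0,2.2,0.8, 0,0,0,0,0,2.35,0.8, 0,0,0,0,0,2.35,0.8]'
python3 go.py .5457 .072 .101 180 0 90
```

```text
time_s: 11.15
eef_pos: [0.5444, 0.0725, 0.1604]
orientation: [-3.138, 0.0, 1.566]
ft_force: [0.1, -0.6, 0.8]
grip_width: 0.8
grip_force: 0.0
time_s: 11.57
eef_pos: [0.5469, 0.0724, 0.1041]
orientation: [3.14, 0.0, 1.565]
ft_force: [-0.5, 0.0, -0.3]
grip_width: 0.797
grip_force: 0.0
[ 0.015  0.001 -0.051 -0.017 -0.049  0.122]
```

```bash
cat > sc.py <<'E'
from h import *
s=telemetry.get_state();Rm=R.from_euler('xyz',s['orientation']).as_matrix()
print(round(s['time_s'],2),'tool F',(Rm.T@s['ft_force']).round(1),'M',np.round(s['moment'],2),'eef',np.round(np.array(s['eef_pos'])*1000,1),'rpy',np.degrees(s['orientation']).round(1),'w',round(s['grip_width'],3),'g',round(s['grip_force'],1))
E
python3 -m crank '[0,0,0,0,-0.03,0.03,0.65, 0,0,0,0,-0.03,0.03,0.6]' 20 >/dev/null; python3 sc.py
python3 -m crank '[0,0,0,0,0,0,0.4, 0,0,0,0,0,0,0.4, 0,0,0,0,0,0,0.4]' 20 >/dev/null; python3 sc.py
```

```text
11.73 tool F [-0.4  0.4  0.3] M [-0.03 -0.01 -0.02] eef [546.7  72.4 104. ] rpy [179.8   0.   89.7] w 0.605 g 0.0
11.98 tool F [-0.5 -1.4 -6.4] M [0.02 0.32 0.02] eef [546.   72.3 103.8] rpy [179.9   0.   89.7] w 0.504 g 20.4
```

```bash

python3 -m crank '[0,0,0,0,0,-0.04,0.4, 0,0,0,0,0,-0.04,0.4]' 40 >/dev/null; python3 sc.py
python3 -m crank '[0,0,0,0,0,-0.03,0.4, 0,0,0,0,0,-0.03,0.4]' >/dev/null; python3 sc.py
```

```text
12.15 tool F [ 1.4 -0.9 -3.7] M [-0.01  0.11 -0.02] eef [545.8  72.3 103.9] rpy [179.9   0.   89.7] w 0.5 g 41.8
12.32 tool F [-0.1  0.2  0.6] M [ 0.02 -0.04 -0.03] eef [545.6  72.4 103.8] rpy [180.    0.   89.7] w 0.497 g 41.5
```

```bash

python3 -m crank '[0,0,0,-0.08,0,0,0.4, 0,0,0,-0.16,0,0,0.4]' >/dev/null; python3 sc.py
python3 -m crank '[0,0,0,-0.15,0,0,0.4, 0,0,0,-0.3,0,0,0.4, 0,0,0,-0.45,0,0,0.4]' >/dev/null; python3 sc.py
python3 -m crank '[0,0,0,-0.2,0,0,0.4, 0,0,0,-0.4,0,0,0.4, 0,0,0,-0.55,0,0,0.4, 0,0,0,-0.6,0,0,0.4]' >/dev/null; python3 sc.py
```

```text
12.48 tool F [2.7 0.6 0.3] M [ 0.45 -0.07 -0.04] eef [545.4  69.1 103.8] rpy [-1.80e+02 -1.00e-01  8.97e+01] w 0.503 g 41.4
12.73 tool F [1.8 0.7 2.3] M [ 0.34 -0.03  0.03] eef [545.3  56.8 103.8] rpy [-180.     0.    89.7] w 0.5 g 41.4
13.07 tool F [1.7 0.5 2.5] M [ 0.32 -0.09  0.01] eef [545.2  41.1 103.8] rpy [-180.     0.    89.6] w 0.501 g 41.2
```

```bash

python3 -m crank '[0,0,0,0,0,0,0.65, 0,0,0,0,0,0,0.65, 0,0,0,0.4,0,0,0.65, 0,0,0,0.88,0,0,0.65,0,0,0,0.88,0,0,0.65]' 20 >/dev/null; python3 sc.py
python3 -m crank '[0,0,0,0,0,0,0.65, 0,0,0,0,0,0,0.4, 0,0,0,0,0,0,0.4, 0,0,0,0,0,0,0.4]' 20 >/dev/null; python3 sc.py
python3 -m crank '[0,0,0,0,0,0,0.4, 0,0,0,0,0,0,0.4]' 60 >/dev/null; python3 sc.py
```

```text
13.48 tool F [-0.3  0.1 -0.8] M [ 0.   -0.05 -0.  ] eef [545.4  66.4 104.2] rpy [ 1.80e+02 -1.00e-01  8.98e+01] w 0.648 g 0.0
13.82 tool F [ 3.2 -0.2 -1. ] M [0.34 0.15 0.08] eef [545.4  64.5 104.2] rpy [180.   -0.   89.7] w 0.508 g 20.5
13.98 tool F [ 3.1 -1.1 -5. ] M [0.53 0.19 0.07] eef [545.4  64.5 104.3] rpy [ 1.80e+02 -1.00e-01  8.97e+01] w 0.491 g 60.7
```

```bash

python3 -m crank '[0,0,0,-0.03,0,-0.03,0.4, 0,0,0,-0.03,0,-0.03,0.4]' >/dev/null; python3 sc.py
python3 -m crank '[0,0,0,0,0,-0.03,0.4, 0,0,0,0,0,-0.03,0.4]' >/dev/null; python3 sc.py
python3 -m crank '[0,0,0,0,0,-0.03,0.4, 0,0,0,0,0,-0.03,0.4]' >/dev/null; python3 sc.py
python3 -m crank '[0,0,0,0,0,-0.03,0.4, 0,0,0,0,0,-0.03,0.4]' >/dev/null; python3 sc.py
```

```text
14.15 tool F [ 1.  -0.   0.8] M [ 0.27 -0.01 -0.01] eef [545.3  63.1 104.4] rpy [-180.     0.    89.7] w 0.495 g 61.6
14.32 tool F [0.3 0.1 4.5] M [-0.06  0.07  0.01] eef [544.8  62.7 104.6] rpy [-1.799e+02  1.000e-01  8.970e+01] w 0.498 g 61.6
14.48 tool F [ 0.5 -0.9  5.6] M [ 0.03 -0.04  0.04] eef [544.8  63.  105.5] rpy [-179.9    0.    89.7] w 0.494 g 61.4
14.65 tool F [-0.4  0.5  5.9] M [ 0.07  0.06 -0.01] eef [545.2  63.2 106.7] rpy [-180.     0.    89.7] w 0.495 g 61.4
```

Lifted weight is about 5.8 N and the cylinder floats free around the mandrel. I slide it off.

```bash

python3 -m crank '[0,0,0,-0.1,0,0.02,0.4, 0,0,0,-0.3,0,0.02,0.4, 0,0,0,-0.5,0,0.02,0.4, 0,0,0,-0.6,0,0.02,0.4, 0,0,0,-0.6,0,0.02,0.4]' >/dev/null; python3 sc.py
python3 -m crank '[0,0,0,-0.2,0,0,0.4, 0,0,0,-0.4,0,0,0.4, 0,0,0,-0.6,0,0,0.4, 0,0,0,-0.8,0,0,0.4, 0,0,0,-0.8,0,0,0.4]' >/dev/null; python3 sc.py
```

```text
15.07 tool F [ 0.8 -0.4  6.8] M [-0.03  0.    0.03] eef [545.4  47.4 106.5] rpy [180.    0.   89.6] w 0.495 g 61.4
15.48 tool F [0.6 0.2 5.2] M [ 0.07  0.03 -0.02] eef [545.3  27.1 106.5] rpy [180.    0.   89.6] w 0.5 g 61.5
```

```bash

python3 -m crank '[0,0,0,-0.2,0,0,0.4, 0,0,0,-0.5,0,0,0.4, 0,0,0,-0.8,0,0,0.4, 0,0,0,-1.1,0,0,0.4, 0,0,0,-1.2,0,0,0.4]' >/dev/null; python3 sc.py
python3 -m crank '[0,0,0,-0.3,0,0,0.4, 0,0,0,-0.7,0,0,0.4, 0,0,0,-1.2,0,0,0.4, 0,0,0,-1.8,0,0,0.4, 0,0,0,-2.1,0,0,0.4]' >/dev/null; python3 sc.py
python3 go.py .548 -.174 .13 180 0 90
```

```text
15.9 tool F [-0.8  0.5  5.9] M [ 0.07 -0.03  0.04] eef [545.2  -3.2 106.5] rpy [1.80e+02 1.00e-01 8.96e+01] w 0.496 g 61.5
16.32 tool F [-0.1  0.   5.5] M [-0.   -0.03 -0.01] eef [545.  -56.6 106.5] rpy [1.80e+02 1.00e-01 8.97e+01] w 0.497 g 61.5
[ 4.000e-03  1.500e-02 -5.800e-02 -4.698e+00  1.510e-01 -9.320e-01]
```

```bash
cat > cr.py <<'E'
from h import *
w=shot('wrist'); save(w,'w7.png')
print('pred',proj(w,[.548,-.174,.046]),proj(w,[.548,-.174,0]))
for n,z in [('cradle_empty_seat',.046),('cradle_empty',.0)]:
    print(n,[(np.round(d['at'],1).tolist(),round(d['confidence'],2),onz(w,d['at'],z).round(4)[:2]) for d in finder.pinpoint(w,n)[:3]])
t=shot('top')
for d in finder.regions_of(t,'cradle_empty'):
    ct=max(cv2.findContours(d['mask'].astype('uint8'),0,2)[0],key=cv2.contourArea)[:,0]
    g=np.array([onz(t,u,.008)[:2] for u in ct.astype(float)]); print(cv2.minAreaRect((g*1000).astype('float32')))
E
python3 cr.py
```

```text
pred [325.20338581 339.60363238] [324.76907144 306.35631687]
cradle_empty_seat [([177.3, 244.1], 0.67, array([ 0.4296, -0.0784]))]
cradle_empty [([200.0, 225.4], 0.85, array([ 0.4284, -0.0811]))]
((430.36907958984375, -88.66650390625), (78.04071807861328, 72.98600769042969), 83.30431365966797)
((549.8429565429688, -172.34075927734375), (99.57967376708984, 70.1277084350586), 86.75520324707031)
```

View pics/w7.png

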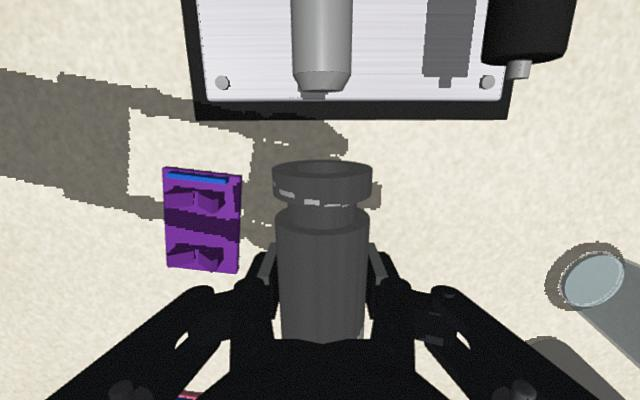

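The cylinder is held straight, with its locked end at (322,171) and the mandrel bare above it. The white cradle is hidden under the hand, and only the purple one is visible at (202,220). Two rect fits agree on the white cradle at about (0.549, -0.172), yaw -3°.

```bash
python3 - <<'E'
from h import *
import pickle
from workcell import telemetry
p=viewer.camera('wrist'); p['cfw']=np.linalg.inv(T_tool()@np.array(p['hand_eye'])); print(onz(p,[322,171],.125))
E
python3 go.py .5485 -.1715 .125 180 0 86.9
```

```text
[ 0.54583973 -0.00133567  0.125     ]
[-2.000e-03 -5.000e-03  4.650e-01 -4.712e+00  1.800e-01 -7.460e-01]
```

```bash

python3 -m crank '[0,0,0.1,-0.8,0.05,-0.5,0.4, 0,0,0.2,-1.8,0.1,-0.75,0.4, 0,0,0.3,-2.8,0.15,-0.75,0.4, 0,0,0.46,-3.8,0.18,-0.75,0.4, 0,0,0.46,-4.5,0.18,-0.75,0.4]' >/dev/null
python3 -m crank '[0,0,0,-0.2,0,0,0.4, 0,0,0,-0.2,0,0,0.4, 0,0,0,-0.2,0,0,0.4]' >/dev/null; python3 sc.py
python3 go.py .5485 -.1715 .033 180 0 86.9; python3 cr.py | grep -v '^((43'
```

```text
17.28 tool F [ 0.1 -0.5  5.9] M [ 0.06  0.02 -0.03] eef [ 548.1 -170.6  125. ] rpy [-1.80e+02 -1.00e-01  8.69e+01] w 0.496 g 62.7
[-8.000e-03 -1.300e-02  3.000e-03 -4.000e-02  2.100e-02  3.679e+00]
pred [321.21799636 214.20122066] [321.43362673 198.51697609]
cradle_empty_seat [([159.2, 102.5], 0.7, array([ 0.431 , -0.0784]))]
cradle_empty []
((529.4512329101562, -141.2829132080078), (24.21410369873047, 37.579551696777344), 1.4598772525787354)
((572.6575927734375, 167.10211181640625), (271.723388671875, 232.48123168945312), 89.64178466796875)
```

```bash

python3 -m crank '[0,0,0,-0.04,0.02,0.8,0.4, 0,0,0,-0.04,0.02,1.7,0.4, 0,0,0,-0.04,0.02,2.5,0.4, 0,0,0,-0.04,0.02,3.1,0.4, 0,0,0,-0.04,0.02,3.4,0.4]' >/dev/null
python3 -m crank '[0,0,0,0,0,0,0.4]' >/dev/null; python3 sc.py
python3 -m crank '[0,0,0,0,0,0.08,0.4,0,0,0,0,0,0.08,0.4]' >/dev/null; python3 sc.py
python3 -m crank '[0,0,0,0,0,0.08,0.4,0,0,0,0,0,0.08,0.4]' >/dev/null; python3 sc.py
```

```text
18.03 tool F [ 0.8 -0.2  5.9] M [ 0.08  0.01 -0.02] eef [ 547.6 -171.7   38.5] rpy [-1.798e+02 -1.000e-01  8.700e+01] w 0.497 g 62.6
18.2 tool F [0.9 0.7 5. ] M [ 0.02 -0.02  0.04] eef [ 549.8 -172.9   39.1] rpy [179.9   0.   86.9] w 0.498 g 62.7
18.37 tool F [ 0.1 -1.   5.9] M [ 0.06 -0.   -0.02] eef [ 549.4 -172.9   37. ] rpy [179.9   0.   86.9] w 0.489 g 62.7
```

```bash

python3 -m crank '[0,0,0,0,0,0.08,0.4,0,0,0,0,0,0.16,0.4,0,0,0,0,0,0.2,0.4]' >/dev/null; python3 sc.py
python3 -m crank '[0,0,0,0,0,0.06,0.4,0,0,0,0,0,0.06,0.4]' >/dev/null; python3 sc.py
python3 -m crank '[0,0,0,0,0,0.06,0.4,0,0,0,0,0,0.06,0.4]' >/dev/null; python3 sc.py
python3 -m crank '[0,0,0,0,0,0.04,0.4,0,0,0,0,0,0.04,0.4]' >/dev/null; python3 sc.py
```

```text
18.62 tool F [ 0.7 -0.6  5.8] M [-0.   -0.03  0.02] eef [ 548.8 -172.7   31.2] rpy [180.    0.   86.9] w 0.495 g 62.7
18.78 tool F [ 0.2 -0.   6.2] M [ 0.02 -0.02 -0.01] eef [ 548.6 -172.6   29.4] rpy [-180.    -0.    86.9] w 0.5 g 62.7
18.95 tool F [-0.2 -0.3  5.5] M [-0.   -0.02  0.04] eef [ 549.1 -172.8   28.2] rpy [180.    0.   86.9] w 0.497 g 62.7
19.12 tool F [-0.1  0.3  3.3] M [ 0.05 -0.07  0.01] eef [ 549.6 -172.9   27.7] rpy [179.9   0.   86.9] w 0.495 g 62.9
```

```bash

python3 -m crank '[0,0,0,0,0,0.02,0.4,0,0,0,0,0,0.02,0.4]' >/dev/null; python3 sc.py
python3 -m crank '[0,0,0,0,0,0.02,0.4,0,0,0,0,0,0.02,0.4]' >/dev/null; python3 sc.py
```

```text
19.28 tool F [-0.1  1.3 -0.9] M [ 0.11 -0.01 -0.01] eef [ 549.7 -173.    27.5] rpy [179.9   0.   86.9] w 0.493 g 63.4
19.45 tool F [ 2.5 -1.5 -3.7] M [ 0.17  0.09 -0.03] eef [ 549.7 -173.    27.4] rpy [179.9   0.   86.9] w 0.497 g 63.8
```

```bash

python3 -m crank '[0,0,0,0,0,-0.02,0.4,0,0,0,0,0,-0.02,0.52,0,0,0,0,0,-0.02,0.62,0,0,0,0,0,-0.02,0.7,0,0,0,0,0,-0.02,0.7]' 20 >/dev/null; python3 sc.py
python3 -m crank '[0,0,0,0,0,-0.3,0.7,0,0,0,0,0,-0.9,0.7,0,0,0,0,0,-1.8,0.7,0,0,0,0,0,-3,0.7,0,0,0,0,0,-4.4,0.7]' >/dev/null; python3 sc.py
python3 go.py .43 .05 .30 180 0 90
cat > pl.py <<'E'
from h import *
s=shot('scene');t=shot('top')
def pick(p,n,a,r=20):
    c=[np.array(d['at']) for d in finder.pinpoint(p,n) if np.linalg.norm(np.array(d['at'])-proj(p,a))<r]; return c[0] if c else None
for n,a in [('cylinder',[.549,-.173,.046]),('spare',[.492,-.333,.046]),('knob',[.503,.134,.198]),('cylinder_free_end',[.546,-.229,.046]),('cylinder_locked_end',[.552,-.117,.046])]:
    o=[(p,pick(p,n,a)) for p in (s,t)]; o=[x for x in o if x[1] is not None]; print(n,len(o),tri(o) if len(o)==2 else '')
i=np.vstack([cv2.resize(s['img'][120:290,180:500],(640,340)),cv2.resize(t['img'][120:230,160:440],(640,251))])
cv2.imwrite('pics/pl.png',i[:,:,::-1])
E
python3 pl.py
```

```text
19.87 tool F [0.6 0.3 0.2] M [-0.01 -0.02  0.01] eef [ 548.4 -172.7   26.5] rpy [-180.    -0.    86.9] w 0.698 g 0.0
20.28 tool F [-1.   0.4 -0.6] M [-0.01 -0.02 -0.06] eef [ 547.5 -172.2  136.9] rpy [-1.798e+02 -1.000e-01  8.690e+01] w 0.705 g 0.0
[-0.034 -0.012 -0.512  8.631 -5.191 -6.497]
cylinder 2 (array([ 0.55395673, -0.18259298,  0.06799307]), [np.float64(0.0), np.float64(0.0)])
spare 2 (array([ 0.48946294, -0.33297953,  0.02290268]), [np.float64(0.4), np.float64(0.4)])
knob 2 (array([0.4955518 , 0.13966728, 0.18735147]), [np.float64(1.3), np.float64(1.3)])
cylinder_free_end 2 (array([ 0.54778001, -0.22195357,  0.04239916]), [np.float64(0.3), np.float64(0.3)])
cylinder_locked_end 2 (array([ 0.55605764, -0.12007039,  0.05089398]), [np.float64(0.9), np.float64(0.8)])
```

View pics/pl.png

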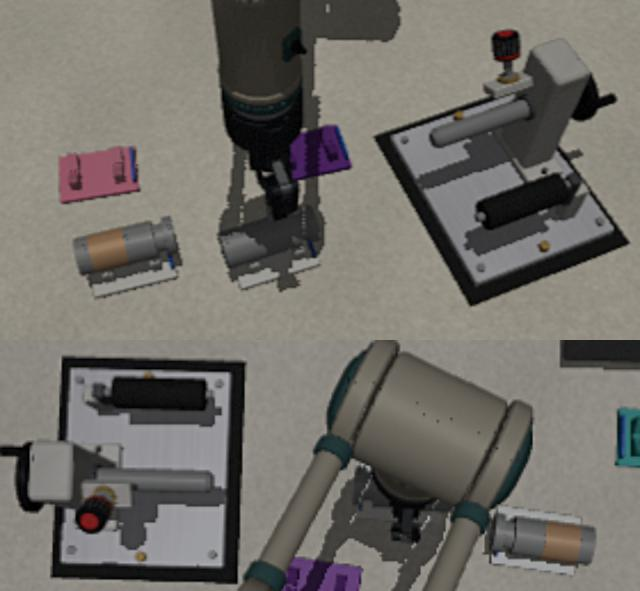

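The picture shows the cylinder lying in the white cradle and the spare untouched. The knob is still out, at crop (506,45). Next I push the knob home with shut fingers.

```bash

python3 -m crank '[0,0,-0.2,1.4,-1,-1.5,0.5, 0,0,-0.4,2.8,-2,-2.6,0.3, 0,0,-0.5,4.2,-2.8,-3.6,0, 0,0,-0.5,5.6,-3.4,-4.6,0, 0,0,-0.5,7,-4.2,-5.2,0]' >/dev/null; python3 sc.py
python3 go.py .47 .1351 .257 150 0 90
```

```text
21.3 tool F [-0.4  0.7  0.1] M [ 0.02 -0.09  0.05] eef [466.5 -19.9 252.7] rpy [179.9   0.   89.9] w 0.007 g 0.0
[-4.986  0.009 -0.023  6.199  0.124 -0.174]
```

```bash

python3 -m crank '[-5,0,0,1.5,0.12,-0.17,0, -5,0,0,3,0.12,-0.17,0, -5,0,0,4.5,0.12,-0.17,0, -5,0,0,5.8,0.12,-0.17,0, -5,0,0,6.2,0.12,-0.17,0]' >/dev/null
python3 -m crank '[0,0,0,0,0,0,0, 0,0,0,0,0,0,0]' >/dev/null; python3 sc.py
cat > sp.py <<'E'
from h import *
s=telemetry.get_state();Rm=R.from_euler('xyz',s['orientation']).as_matrix();A=np.array([.5455,.1344,.125])
print(round(s['time_s'],2),'tool F',(Rm.T@s['ft_force']).round(1),'from axis (tool) mm',(1000*Rm.T@(s['eef_pos']-A)).round(1))
E
python3 sp.py; python3 go.py .4805 .1351 .2376 150 0 90
```

```text
21.88 tool F [-1.1  0.6 -0.1] M [-0.04  0.22  0.04] eef [469.4 135.  255.7] rpy [150.    0.   90.1] w 0.006 g 0.0
21.88 tool F [-1.1  0.6 -0.1] from axis (tool) mm [   0.7   -0.6 -151.2]
[-0.003 -0.002  0.016  0.002  0.022  0.847]
```

```bash

python3 -m crank '[0,0,0,0,0,0.8,0, 0,0,0,0,0,1.5,0, 0,0,0,0,0,1.8,0, 0,0,0,0,0,1.8,0]' >/dev/null; python3 sp.py
python3 -m crank '[0,0,0,0,0,0.1,0, 0,0,0,0,0,0.2,0]' >/dev/null; python3 sp.py
python3 -m crank '[0,0,0,0,0,0.08,0, 0,0,0,0,0,0.08,0]' >/dev/null; python3 sp.py
python3 -m crank '[0,0,0,0,0,0.08,0, 0,0,0,0,0,0.08,0]' >/dev/null; python3 sp.py
```

```text
22.22 tool F [-0.7 -0.2  0.2] from axis (tool) mm [  -2.    -0.4 -103.9]
22.38 tool F [-0.   0.5  0.4] from axis (tool) mm [  -0.9    1.3 -101. ]
22.55 tool F [ 0.2  0.1 -0.3] from axis (tool) mm [ -0.4   0.3 -98.9]
22.72 tool F [-2.4  0.4 -3.3] from axis (tool) mm [ -0.2   0.5 -97.2]
```

```bash

python3 -m crank '[0,0,0,0,0,0.1,0, 0,0,0,0,0,0.1,0]' >/dev/null; python3 sp.py
python3 -m crank '[0,0,0,0,0,0.1,0, 0,0,0,0,0,0.1,0]' >/dev/null; python3 sp.py
python3 -m crank '[0,0,0,0,0,0.1,0, 0,0,0,0,0,0.1,0]' >/dev/null; python3 sp.py
python3 -m crank '[0,0,0,0,0,0.1,0, 0,0,0,0,0,0.1,0]' >/dev/null; python3 sp.py
python3 -m crank '[0,0,0,0,0,0.1,0, 0,0,0,0,0,0.1,0]' >/dev/null; python3 sp.py
```

```text
22.88 tool F [-1.2  1.6 -2.7] from axis (tool) mm [ -0.2   0.5 -94.5]
23.05 tool F [-0.1  0.3 -0.5] from axis (tool) mm [ -0.1  -0.3 -91.5]
23.22 tool F [-0.2 -0.1 -0.4] from axis (tool) mm [ -0.1  -0.9 -88.8]
23.38 tool F [-0.   0.8 -0.5] from axis (tool) mm [ -0.2  -0.7 -86.3]
23.55 tool F [-0.1  1.5 -1. ] from axis (tool) mm [ -0.1  -0.  -84.2]
```

```bash

python3 -m crank '[0,0,0,0,0,0.06,0, 0,0,0,0,0,0.06,0]' >/dev/null; python3 sp.py
python3 -m crank '[0,0,0,0,0,0.06,0, 0,0,0,0,0,0.06,0]' >/dev/null; python3 sp.py
python3 -m crank '[0,0,0,0,0,0.04,0, 0,0,0,0,0,0.04,0]' >/dev/null; python3 sp.py
```

```text
23.72 tool F [  0.3  -2.8 -13.4] from axis (tool) mm [ -0.1   0.2 -84. ]
23.88 tool F [ -1.   -4.1 -26. ] from axis (tool) mm [ -0.1   0.3 -83.8]
24.05 tool F [ -1.3  -6.1 -34.6] from axis (tool) mm [ -0.1   0.4 -83.6]
```

Rigid stop at 84 mm, which is the home position. I back off, retreat and check.

```bash

python3 -m crank '[0,0,0,0,0,-0.3,0, 0,0,0,0,0,-0.9,0, 0,0,0,0,0,-1.8,0, 0,0,0,0,0,-3,0, 0,0,0,0,0,-4.2,0]' >/dev/null
python3 -m crank '[0,0,0,0,0,0,0, 0,0,0,0,0,0,0, 0,0,0,0,0,0,0, 0,0,0,0,0,0,0]' >/dev/null; python3 sc.py
cat > kn2.py <<'E'
from h import *
K=np.array([.5105,.1343,.1856]); n=np.array([-.5,0,.866])
for v in ['wrist','scene']:
    w=shot(v)
    print(v,[proj(w,K+d*n).round(1).tolist() for d in (0,.0145)],[np.round(d['at'],1).tolist() for d in finder.pinpoint(w,'knob')[:2]])
E
python3 kn2.py; python3 pl.py
```

```text
24.8 tool F [ 0.1 -0.2  0.4] M [-0.    0.21 -0.03] eef [452.3 134.2 283.9] rpy [150.2   0.   89.9] w 0.004 g 0.0
wrist [[323.1, 198.0], [323.1, 202.6]] [[323.1, 200.2]]
scene [[433.5, 147.7], [433.1, 141.7]] [[433.0, 152.3], [313.4, 237.1]]
cylinder 2 (array([ 0.54966757, -0.17916134,  0.05876274]), [np.float64(0.9), np.float64(0.8)])
spare 2 (array([ 0.49201756, -0.33282969,  0.02801083]), [np.float64(0.7), np.float64(0.7)])
knob 2 (array([0.51633684, 0.12726093, 0.19103827]), [np.float64(1.6), np.float64(1.6)])
cylinder_free_end 1 
cylinder_locked_end 2 (array([ 0.55337021, -0.11715778,  0.03869719]), [np.float64(0.4), np.float64(0.4)])
```

View pics/pl.png

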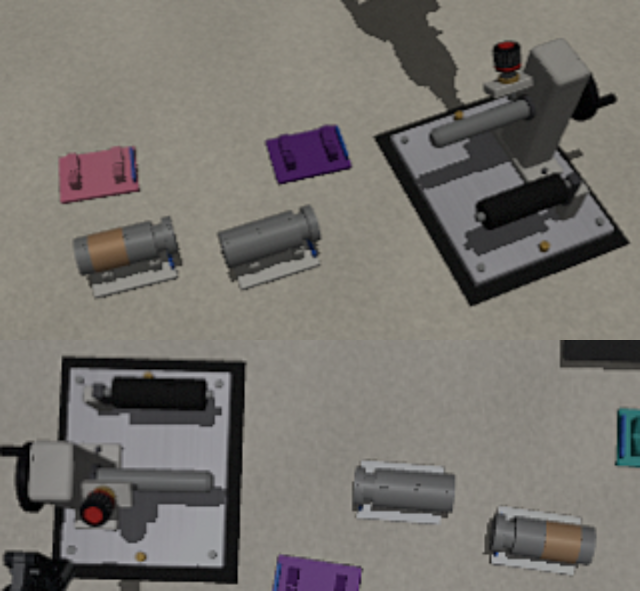

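The cylinder lies centred in the white cradle at crop (270,240), like the spare. The knob is back down at crop (507,55), where it was at 45 when out, and the robot touches nothing.

```bash
python3 -c "
from workcell import job; print(job.hand_in())"
```

```text
the job is handed in; nothing more can be done
None
```

The job is handed in, with no verdict returned: the knob clicked out and was pushed fully home again, the cylinder lies centred in the white cradle, and the other cylinder was left untouched.

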